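# Spin the washed peppers dry

### The job

Put every pepper from the board into the salad spinner's basket, then close it up: lid set flat in the tub's mouth, drip drawer pushed fully home and the clamp swung right down onto the lid. Only when it is shut and clamped, turn the crank clockwise (seen from above) at least three full turns, then let go and leave it closed with the peppers inside. Leave the tea tin, the milk bottle and the potted succulent where they are.

Things in the scene. Friction and masses are not known exactly. Their poses are not given: they have to be found in the camera images.
- spinner: Fixed salad spinner (all sizes in mm): a round white tub (outer diameter 236, wall 6, rim 150 above the counter) on a white rectangular plinth 45 high (in its own frame x from -118 to +232, y from -118 to +118). Origin: on the counter under the tub's axis. Own +x points to the crank column (axis 190 from the tub axis), -y to the drip drawer, +y to the clamp.
- basket_floor (a point): Centre of the basket's inner floor, 52 mm above the counter, on the tub axis. The teal basket inside the tub is round, inner radius about 100, its rim 85 above this floor; it turns when the crank is turned. All the peppers fit in it.
- mouth (a point): Centre of the tub's mouth, on the tub axis at rim height (150 mm above the counter); tub inner radius at least 108 here.
- lid: Loose round lid (mm), 300 g, flat on the counter. Origin: centre of its underside. White plug (radius 94 to 100, 10 high), teal plate (radius 115, 10 to 18 above the origin), black knob (diameter 32, 18 to 60 above the origin). Seated, the plate lies on the tub rim, the plug hangs in the mouth with about 8 of play and the origin is 10 below point mouth. Any yaw.
- clamp (a joint): Clamp on the tub's +y side (rad): 0 = down flat on the lid, grows as it swings up and outward, about 1.57 = upright, stops at 1.8. Stays where it is left; needs about 2 N at its tip. The arm (steel bar 14 mm wide, 85 long) swings in the spinner's own y-z plane.
- clamp_hinge (a point): Point on the clamp's hinge axis (axis along the spinner's x), 137 mm from the tub axis in the spinner's +y, 167 above the counter.
- clamp_tip (a point): Centre of the clamp's red end ball (radius 13 mm), 90 mm from the hinge: 6 above the hinge and 90 towards the tub axis when down.
- drip_drawer (a joint): Drip drawer in the plinth (m): 0 = fully home, grows as it slides out towards the spinner's -y, at most 0.07. Stays where it is left; needs about 1.5 N.
- drawer_handle (a point): Centre of the drawer's steel bar handle (100 mm long along the spinner's x, about 10 thick, 26 above the counter), 35 in front of the drawer front; 165 from the tub axis when the drawer is home.
- crank (a joint): Crank angle (rad), 0 at the start, grows when turned clockwise seen from above, no end stop, light (about 2 N at the grip).
- crank_axis (a point): Point on the crank's vertical axis at the height to grip (205 mm above the counter). The column is 60 thick, its top 161 above the counter.
- crank_knob (a point): Middle of the crank's upright red grip (diameter 26 mm, 46 tall, spins freely on its pin), 50 from the axis, 205 above the counter; the crank arm lies under it, top 175 above the counter. It may start pointing any way.
- board: Fixed wooden chopping board, 270 x 230 x 15 mm thick, origin: centre of its underside on the counter.
- pepper0: Loose red mini pepper (may be absent), four-lobed, 76 long by 42 by 42 mm, 60 g, lying on the board. Origin: its centre; own x runs along its length, with a thin green stem at the +x end.
- pepper1: Loose yellow mini pepper (may be absent), four-lobed, 76 long by 42 by 42 mm, 60 g, lying on the board. Origin: its centre; own x runs along its length, with a thin green stem at the +x end.
- pepper2: Loose orange mini pepper (may be absent), four-lobed, 76 long by 42 by 42 mm, 60 g, lying on the board. Origin: its centre; own x runs along its length, with a thin green stem at the +x end.
- pepper3: Loose green mini pepper (may be absent), four-lobed, 76 long by 42 by 42 mm, 60 g, lying on the board. Origin: its centre; own x runs along its length, with a thin green stem at the +x end.
- caddy: Bystander: teal square tea tin, 80 x 80 x 110 mm high; origin: centre of underside.
- milk_bottle: Bystander: cream bottle, 72 diameter, 160 mm high; origin: centre of underside.
- succulent: Bystander: succulent in a white pot, 90 diameter, 75 mm high plus leaves; origin: centre of underside.
Mind the look-alikes: they are no part of the job. Leave any black, blue or turquoise look-alike of the pepper0 alone.

How it is judged:
On the way, in this order (a step that is already met when the one before it is completed fails the run):
1. every pepper lies in the basket, below the rim (horizontal distance between each of pepper0, pepper1, pepper2, pepper3 and basket_floor below 0.1 m and z of pepper0 in the frame of basket_floor between 0.005 and 0.085 m and z of pepper1 in the frame of basket_floor between 0.005 and 0.085 m and z of pepper2 in the frame of basket_floor between 0.005 and 0.085 m and z of pepper3 in the frame of basket_floor between 0.005 and 0.085 m), for 0.2 s.
2. lid flat on the tub, drip drawer home and clamp down on the lid (horizontal distance between lid and mouth below 0.014 m and z of lid in the frame of mouth between -0.014 and -0.006 m and angle between lid's own z axis and vertical below 0.06 rad and value of joint clamp below 0.1 rad and value of joint drip_drawer below 0.005 m), for 0.2 s.
3. crank turned three full turns clockwise with the spinner shut (all of step 2 and value of joint crank above 18.6 rad), for 0.1 s.
At the end, for the whole second after the job is handed in: Every pepper in the basket (within 100 mm of its axis, 5 to 85 mm above its floor); lid within 14 mm of the tub axis, 4 mm in height, level to 0.06 rad; clamp below 0.10 rad; drawer within 5 mm of home; crank past 18.6 rad (three turns) and at rest (all of step 1 and all of step 3 and velocity of joint crank between -0.3 and 0.3 rad/s and linear speed of lid below 0.02 m/s); the robot touches nothing.
It fails at once if the crank is turned (over 1 rad) while the clamp is still up (over 0.3 rad) (value of joint crank above 1 rad and value of joint clamp above 0.3 rad).
It fails at once if the teal tea tin is moved more than 4 cm (distance of caddy from where it was at the start of the episode above 0.04 m).
It fails at once if the cream bottle is moved more than 4 cm (distance of milk_bottle from where it was at the start of the episode above 0.04 m).
It fails at once if the potted succulent is moved more than 4 cm (distance of succulent from where it was at the start of the episode above 0.04 m).
Of pepper0, pepper1, pepper2, pepper3 only 2 to 4 are there at a start; the rules pass over those that are not, and their reading is None.
At some moment in a run one of pepper0, pepper1, pepper2, pepper3 may be knocked a few centimetres aside while the robot is not near it.
Once in a run the grip may slacken for a moment while it holds something.
It also fails if it takes over 210 s, if anything falls off the work surface, if the arm or the gripper's body presses on something with over 40 N, if the wrist force passes 120 N, or if a joint passes its speed limit or range.

### The arm

A 6-joint arm with a two-finger parallel gripper is mounted at the origin on the work surface. World frame = base frame: x ahead of the robot, y to its left, z up, the work surface at z = 0. Lengths are in m, angles in rad, forces in N, time in s.
With the tool pointing down it reaches from about 0.35 to 0.85 m from the base axis. Payload 8.1 kg.
Tool frame: the origin (TCP) lies between the finger pads; the fingertips stand 11 mm ahead of it and the grasp point (between the pads) lies 8 mm behind it; z points along the fingers, y is the line along which they close (so a half turn about z gives the same grasp; the last joint's range is limited). The gripper opens to 93 mm and grips with 3 to 60 N. Pads are 15 mm wide; open, the fingers measure 128 mm over their backs; the gripper's body (75 mm by 188 mm) begins 65 mm behind the grasp point.
Start: joints at [-1.315, 0.13, 1.488, -0, 1.523, -0.085], TCP at [0.201, -0.565, 0.23] pointing down, gripper open.
Joint ranges: [-2.96, 2.96], [-0.89, 2.26], [0.02, 2.5], [-1.34, 4.48], [0, 2.73], [-2.66, 2.66]. Speed limits (rad/s): [2.39, 2.39, 2.79, 3.14, 3.14, 3.14].

### API

Orientations are given as [roll, pitch, yaw] about the fixed x, y, z axes, in that order (R = Rz(yaw) Ry(pitch) Rx(roll)).
In Python, from bench import monitor, eyes, bot gives the robot as it stands. The module is installed in compiled form; this text tells all that it offers.
- The arm moves only by the shell command python3 -m jog 'ROWS' [FORCE]. ROWS is text: rows parted by semicolons, each of 5 numbers parted by spaces: the opening, from -1 (shut) to 1 (fully open), then the shift along the tool's x, y, z in units of 50 cm (1.0 is 50 cm), then the turn about the tool's z in units of 360 degrees (1.0 is 360 degrees). In form: grip x y z twist; .... A call has 1 to 10 rows; each row is the pose to reach, as a shift and turn from the pose commanded when the call began, along the tool's axes at that moment, turning the shorter way round; what a row does not reach only later rows make up. A row lasts 1/12 s, in which the tool goes at most 41.7 mm and 7.16 degrees, less where a joint would pass 70% of its speed; a pose out of reach is approached as far as the arm can. A call with a number of a shift or a turn outside -1 to 1 is refused whole. A call with a gripper value outside its range is refused whole. The fingers move at their own pace and stop on an object; FORCE is the grip in N (left out, the last holds). Time passes only in rows, so rows that repeat a pose let the fingers close. It gives the time, the measured TCP pose, the force, the opening and the grip force at its end, in the units of the state.
- monitor.observe(): the state, without advancing time (a new reading comes with each control period).
- eyes.camera(name): name is "side" or "top" or "wrist"; returns (picture, depth): 400x640x3 uint8, blue, green, red; 400x640 float32, m along the optical axis (not along the pixel's ray), 0 where there is no reading.
- eyes.camera_params(name): a dict with "fx", "fy", "cx", "cy" (pixels), "extrinsics" (4x4, takes a point from world to camera coordinates); the wrist camera has in their place "tool_from_camera" (4x4, takes a point from camera to tool coordinates, whose origin is the TCP and whose axes are the flange's). Camera axes: x right, y up, looking along -z (the intrinsics and any distortion apply to the point x, -y, -z); pixel columns grow to the right and rows downward; lengths in m; the calibration is good to about 2 mm. A picture is of the moment at which its call begins: read the wrist's pose just before it. camera_params takes no time and is no camera call.
- bot.finish_job(): hands the job in; it is judged then, once.
The state is a dict: "t": time; "q": joint angles; "dq": joint speeds; "effort": joint torques, N m; "tool_pos": TCP position; "orientation": TCP orientation; "force": force on the tool from outside, world axes, zero at the start; "torque": the same for the moment, N m; "finger_gap": opening from 0.0 (shut) to 1.0 (fully open); "grip_force": force on a finger pad.
Only numpy, scipy, OpenCV 4.12 (cv2) and the standard library are available. Lean on these libraries where they do the work, as an engineer would, in place of code of your own. Each camera call takes 0.05 s, during which the arm holds its last target. There are 200 camera calls.

## Working session

There is one attempt and no reset: what is moved stays moved. The work goes in short steps, Python scripts to look and compute and a shell command to move; the robot and the scene stay as the last step left them, time stands still between calls to the robot, and variables do not carry over. Pictures are saved under pics/ and viewed, at most 14 in all, crops included, and the job is handed in when it is done.

```bash
mkdir -p pics
cat > h.py <<'E'
import numpy as np, cv2
from bench import monitor, eyes, bot
from scipy.spatial.transform import Rotation as R
def snap(n):
    s=monitor.observe(); im,d=eyes.camera(n); p=eyes.camera_params(n)
    if n=="wrist":
        T=np.eye(4);T[:3,:3]=R.from_euler('xyz',s['orientation']).as_matrix();T[:3,3]=s['tool_pos']
        W=T@np.array(p['tool_from_camera'])
    else: W=np.linalg.inv(np.array(p['extrinsics']))
    return im,d,p,W
def pts(d,p,W):
    v,u=np.mgrid[:d.shape[0],:d.shape[1]]
    k=np.array([[p['fx'],0,p['cx']],[0,p['fy'],p['cy']],[0,0,1]])
    dist=np.array(p.get('distortion',p.get('dist',[0,0,0,0,0])),float)
    uv=cv2.undistortPoints(np.stack([u,v],-1).reshape(-1,1,2).astype(np.float64),k,dist).reshape(d.shape+(2,))
    P=np.stack([uv[...,0]*d,-uv[...,1]*d,-d],-1)
    Q=P@W[:3,:3].T+W[:3,3]; Q[d==0]=np.nan
    return Q
E
python3 - <<'E'
from h import *
for n in ["top","side"]:
    im,d,p,W=snap(n); cv2.imwrite(f"pics/{n}0.png",im); np.savez(f"{n}0.npz",im=im,Q=pts(d,p,W)); print(n,{k:v for k,v in p.items() if k!='extrinsics'}, W[:3,3].round(3))
print(eyes.camera_params("wrist")); print(monitor.observe())
E
```

```text
top {'fx': 464.1999928432257, 'fy': 464.1999928432257, 'cx': 325.8464457164807, 'cy': 193.45019922425243} [0.39  0.106 1.595]
side {'fx': 383.9758921868385, 'fy': 383.9758921868385, 'cx': 323.47722729131453, 'cy': 194.76566809449602} [0.234 1.009 1.066]
{'fx': 280.78188237986456, 'fy': 280.78188237986456, 'cx': 323.6700217861231, 'cy': 200.2254574265427, 'tool_from_camera': array([[ 5.47091307e-04,  9.57211442e-01,  2.89388936e-01,
         8.04708024e-02],
       [ 9.99999660e-01, -3.45280402e-04, -7.48421043e-04,
         8.99339422e-04],
       [-6.16476858e-04,  2.89389247e-01, -9.57211306e-01,
        -1.54802223e-01],
       [ 0.00000000e+00,  0.00000000e+00,  0.00000000e+00,
         1.00000000e+00]])}
{'t': 0.1, 'q': array([-1.31540146e+00,  1.31125817e-01,  1.48916414e+00, -2.52668427e-05,
        1.52299550e+00, -8.54317140e-02]), 'dq': array([ 0.00173636, -0.00215812, -0.00372062,  0.00094647,  0.00034089,
        0.00042462]), 'effort': array([ 2.36367858e-03, -5.61343682e+01, -4.93093157e+01,  7.71406805e-02,
        2.92475510e-02, -4.43857482e-05]), 'tool_pos': array([ 0.20042834, -0.56500748,  0.22867176]), 'orientation': array([-3.13990388e+00, -1.19298808e-04,  3.40827713e-01]), 'force': array([-0.95224173, -0.3061086 , -0.4456248 ]), 'torque': array([0.016179  , 0.05018502, 0.04321743]), 'grip_force': 0.0, 'finger_gap': 0.9974669512028677}
```

View pics/top0.png

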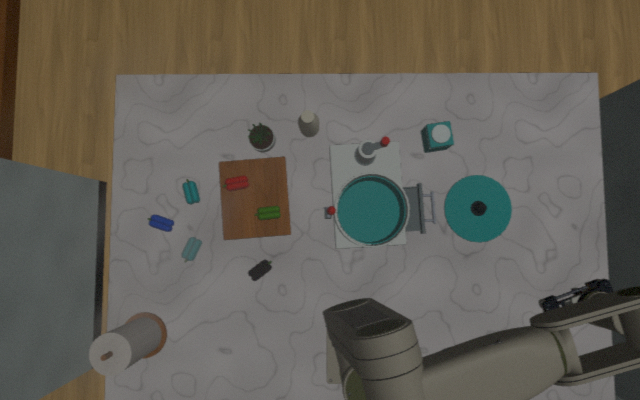

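View pics/side0.png

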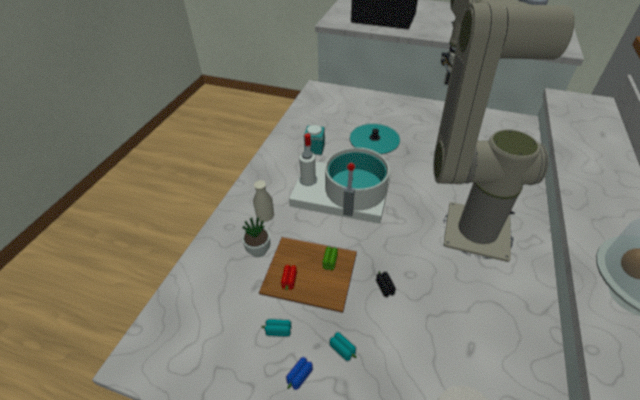

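The top view shows red (237,183) and green (268,213) peppers on the board. The tub is at (372,210), with the crank knob at (385,141), the clamp upright at (330,211), the drawer out at (425,208) and the lid at (478,208). The side view agrees. The two turquoise, one blue and one black peppers off the board are decoys.

```bash
cat > meas.py <<'E'
from h import *
def blob(im,Q,lo,hi,zr,box=None,minn=15):
    hsv=cv2.cvtColor(im,cv2.COLOR_BGR2HSV); m=cv2.inRange(hsv,lo,hi)>0
    m&=(Q[...,2]>zr[0])&(Q[...,2]<zr[1])
    if box is not None: m&=(Q[...,0]>box[0])&(Q[...,0]<box[1])&(Q[...,1]>box[2])&(Q[...,1]<box[3])
    n,l,st,c=cv2.connectedComponentsWithStats(m.astype(np.uint8))
    out=[]
    for i in range(1,n):
        if st[i,4]<minn: continue
        P=Q[l==i]; r=cv2.minAreaRect((P[:,:2]*1000).astype(np.float32))
        out.append((st[i,4],c[i].round(0),P.mean(0).round(4),np.array(r[0]).round(1),np.array(r[1]).round(0),round(r[2]),P[:,2].max().round(3)))
    return out
E
python3 - <<'E'
from meas import *
for n in ["top","side"]:
    z=np.load(n+"0.npz");im,Q=z['im'],z['Q']; print(n)
    hs=cv2.cvtColor(im,cv2.COLOR_BGR2HSV)
    for k,a in dict(red=((0,150,60),(6,255,255),(0.0,.3)),green=((45,120,40),(75,255,255),(.015,.15)),
      teal=((80,80,60),(95,255,255),(.005,.2)),board=((5,80,40),(18,220,200),(.008,.022)),
      white=((0,0,120),(180,40,255),(.035,.055)),rim=((0,0,100),(180,60,255),(.143,.156)),black=((0,0,0),(180,255,40),(.04,.07))).items():
        for b in blob(im,Q,*a,minn=12): print(k,*b)
z=np.load("top0.npz");Q=z['Q']
for u,v in [(372,210),(385,141),(366,152),(330,211),(425,208),(478,208),(478,225),(237,183),(268,213),(433,207)]: print(u,v,Q[v,u].round(3))
E
```

```text
top
red 35 [385. 140.] [ 0.6658 -0.0704  0.2242] [666.3 -69.5] [17. 19.] 90 0.232
red 231 [237. 182.] [0.5598 0.406  0.0551] [559.4 408.2] [40. 71.] 9 0.068
red 27 [332. 210.] [0.4559 0.0918 0.268 ] [456.6  92.1] [16. 12.] 46 0.273
green 219 [269. 212.] [0.4582 0.2988 0.056 ] [458.4 302.3] [37. 74.] 6 0.068
teal 264 [439. 135.] [ 0.7059 -0.2597  0.1011] [ 710. -263.] [79. 80.] 10 0.11
teal 3303 [478. 208.] [ 0.4717 -0.4063  0.0188] [ 473.  -407.2] [224. 225.] 89 0.032
teal 3294 [369. 210.] [ 0.4634 -0.0353  0.06  ] [463.7 -36.7] [215. 212.] 89 0.146
teal 263 [191. 192.] [0.5292 0.5636 0.0384] [529.3 565.9] [73. 38.] 17 0.054
board 4266 [255. 198.] [0.5103 0.3521 0.0156] [511.7 353.2] [268. 226.] 4 0.022
board 141 [158. 339.] [0.0401 0.6688 0.0123] [ 39.7 674.3] [ 51. 136.] 75 0.022
white 1898 [363. 164.] [ 0.6216 -0.0182  0.0459] [599.6 -26.6] [187. 231.] 3 0.055
white 12 [336. 203.] [0.4895 0.073  0.045 ] [488.6  73.4] [ 4. 31.] 77 0.053
white 192 [343. 241.] [0.3638 0.0519 0.0454] [360.5  53.6] [101.  50.] 49 0.054
white 114 [399. 239.] [ 0.3689 -0.1354  0.0457] [ 365.1 -136.3] [36
[... 2021 characters left out ...]
155
rim 40 [307. 163.] [ 0.6409 -0.0008  0.1495] [645.4  -3.6] [56. 25.] 16 0.156
rim 19 [260. 188.] [0.7477 0.1761 0.1494] [748.1 174.8] [35. 17.] 36 0.155
rim 187 [622. 272.] [-0.3588  0.1687  0.1491] [-357.5  147.9] [ 32. 167.] 14 0.156
black 28 [375. 133.] [ 0.4682 -0.3952  0.0532] [ 468.1 -396.5] [18. 16.] 18 0.064
black 144 [385. 282.] [0.2649 0.3382 0.0428] [265.2 337.7] [34. 65.] 38 0.048
372 210 [ 0.466 -0.045  0.045]
385 141 [ 0.662 -0.069  0.229]
366 152 [ 0.639 -0.016  0.175]
330 211 [0.452 0.096 0.269]
425 208 [ 0.474 -0.232 -0.001]
478 208 [ 0.47  -0.396  0.056]
478 225 [ 0.415 -0.405  0.023]
237 183 [0.557 0.404 0.058]
268 213 [0.456 0.3   0.061]
433 207 [ 0.476 -0.252  0.033]
```

```bash
cat > go.py <<'E'
import sys
from h import *
s=monitor.observe(); T=R.from_euler('xyz',s['orientation'])
print('at',np.round(s['tool_pos'],4),'rpy deg',np.degrees(s['orientation']).round(2),'gap',round(s['finger_gap'],3),'t',round(s['t'],1),'F',np.round(s['force'],1))
for a in sys.argv[1:]:
    x,y,z,yaw=map(float,a.split(','))
    d=np.array([x,y,z])-s['tool_pos']; l=T.inv().apply(d)/0.5
    dy=(np.degrees(s['orientation'][2])-yaw+180)%360-180
    print(a,'->',l.round(4),'twist',round(dy/360,4),'rows',int(max(np.ceil(np.linalg.norm(d)/.0417),np.ceil(abs(dy)/7.16))))
E
python3 go.py 0.4,-0.3,0.42,19.5 0.46,0.15,0.42,60 0.556,0.36,0.25,99
```

```text
at [ 0.2004 -0.565   0.2287] rpy deg [-1.799e+02 -1.000e-02  1.953e+01] gap 0.997 t 0.1 F [-1.  -0.3 -0.4]
0.4,-0.3,0.42,19.5 -> [ 0.5534 -0.3668 -0.382 ] twist 0.0001 rows 10
0.46,0.15,0.42,60 -> [ 0.9673 -1.1749 -0.3806] twist -0.1124 rows 19
0.556,0.36,0.25,99 -> [ 1.2886 -1.506  -0.04  ] twist -0.2208 rows 24
```

```bash
r='1 0.5534 -0.3668 -0.382 0'; python3 -m jog '1 0.553 -0.367 -0.382 0;1 0.553 -0.367 -0.382 0;1 0.553 -0.367 -0.382 0;1 0.553 -0.367 -0.382 0;1 0.553 -0.367 -0.382 0;1 0.553 -0.367 -0.382 0;1 0.553 -0.367 -0.382 0;1 0.553 -0.367 -0.382 0;1 0.553 -0.367 -0.382 0;1 0.553 -0.367 -0.382 0'; python3 go.py 0.48,0.1,0.42,60 0.556,0.34,0.30,99
```

```text
t: 0.93
tool_pos: [0.4027, -0.2966, 0.4248]
orientation: [3.138, -0.004, 0.345]
force: [0.2, 0.8, 1.3]
finger_gap: 0.999
grip_force: 0.0
at [ 0.4027 -0.2966  0.4248] rpy deg [179.78  -0.23  19.76] gap 0.999 t 0.9 F [0.2 0.8 1.3]
0.48,0.1,0.42,60 -> [ 0.4136 -0.6943  0.0087] twist -0.1118 rows 10
0.556,0.34,0.30,99 -> [ 0.718  -1.0956  0.2484] twist -0.2201 rows 16
```

```bash
python3 -m jog '1 0.414 -0.694 0.009 -0.112;1 0.414 -0.694 0.009 -0.112;1 0.414 -0.694 0.009 -0.112;1 0.414 -0.694 0.009 -0.112;1 0.414 -0.694 0.009 -0.112;1 0.414 -0.694 0.009 -0.112;1 0.414 -0.694 0.009 -0.112;1 0.414 -0.694 0.009 -0.112;1 0.414 -0.694 0.009 -0.112;1 0.414 -0.694 0.009 -0.112'; python3 go.py 0.53,0.30,0.30,99
```

```text
t: 1.77
tool_pos: [0.4788, 0.099, 0.4153]
orientation: [-3.141, 0.0, 1.046]
force: [0.8, -0.6, 0.5]
finger_gap: 1.002
grip_force: 0.0
at [0.4788 0.099  0.4153] rpy deg [-179.94    0.     59.93] gap 1.002 t 1.8 F [ 0.8 -0.6  0.5]
0.53,0.30,0.30,99 -> [ 0.3992 -0.1126  0.2307] twist -0.1085 rows 6
```

```bash
python3 -m jog '1 0.4 -0.113 0.231 -0.1085;1 0.4 -0.113 0.231 -0.1085;1 0.4 -0.113 0.231 -0.1085;1 0.4 -0.113 0.231 -0.1085;1 0.4 -0.113 0.231 -0.1085;1 0.4 -0.113 0.231 -0.1085;1 0.4 -0.113 0.231 -0.1085;1 0.4 -0.113 0.231 -0.1085'
cat > wl.py <<'E'
import sys
from meas import *
im,d,p,W=snap("wrist"); Q=pts(d,p,W); cv2.imwrite(f"pics/{sys.argv[1]}.png",im); np.savez(sys.argv[1]+".npz",im=im,Q=Q)
for k,a in dict(red=((0,150,60),(6,255,255),(0.0,.3)),green=((45,120,40),(75,255,255),(.025,.15)),black=((0,0,0),(180,255,40),(.04,.07)),teal=((80,80,60),(95,255,255),(.005,.16))).items():
    for b in blob(im,Q,*a,minn=150): print(k,*b)
E
python3 wl.py w1; python3 go.py
```

```text
t: 2.43
tool_pos: [0.5297, 0.2978, 0.2977]
orientation: [-3.137, 0.002, 1.728]
force: [0.3, -0.4, -0.2]
finger_gap: 1.001
grip_force: 0.0
red 1691 [357.  95.] [0.5563 0.408  0.0547] [559.  408.1] [47. 73.] 9 0.059
green 1399 [276. 161.] [0.4592 0.3036 0.0537] [457.6 305.7] [38. 80.] 7 0.06
green 1520 [473. 189.] [0.7115 0.3191 0.117 ] [707.3 322. ] [68. 68.] 81 0.139
black 349 [149. 116.] [0.2737 0.3358 0.0412] [273.3 336. ] [14. 64.] 37 0.044
black 321 [138. 123.] [0.2585 0.3246 0.0413] [259.5 324.1] [13. 65.] 37 0.044
teal 889 [211. 362.] [ 0.3836 -0.072   0.0574] [384.4 -65. ] [90. 38.] 78 0.095
teal 2134 [264. 365.] [ 0.4773 -0.0711  0.052 ] [484.6 -78.5] [105. 117.] 81 0.054
at [0.5303 0.297  0.2995] rpy deg [-1.7988e+02  6.0000e-02  9.8890e+01] gap 1.002 t 2.5 F [ 0.4 -0.3  1.1]
```

View pics/w1.png

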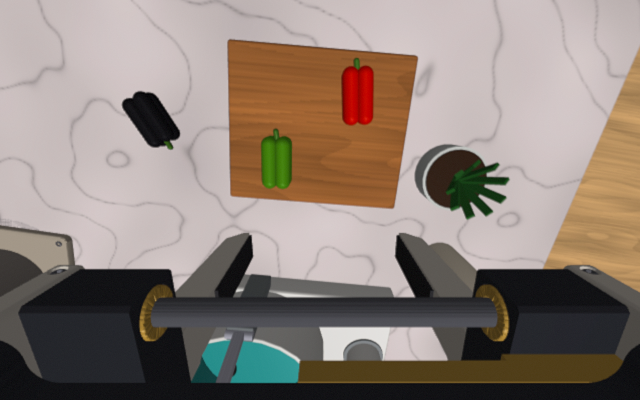

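Wrist view: red at (357,95), green at (276,161), both on the board. The black decoy is off it. The measured positions agree with the top view.

```bash
python3 go.py 0.557,0.408,0.12,99 0.557,0.408,0.032,99
```

```text
at [0.5303 0.297  0.2995] rpy deg [-1.7988e+02  6.0000e-02  9.8890e+01] gap 1.002 t 2.5 F [ 0.4 -0.3  1.1]
0.557,0.408,0.12,99 -> [0.2114 0.0878 0.3586] twist -0.0003 rows 6
0.557,0.408,0.032,99 -> [0.2116 0.0882 0.5346] twist -0.0003 rows 7
```

```bash
python3 -m jog '1 0.211 0.088 0.359 0;1 0.211 0.088 0.359 0;1 0.211 0.088 0.359 0;1 0.211 0.088 0.359 0;1 0.211 0.088 0.359 0;1 0.211 0.088 0.42 0;1 0.211 0.088 0.48 0;1 0.211 0.088 0.535 0;1 0.211 0.088 0.535 0;1 0.211 0.088 0.535 0'; python3 -m jog '-1 0 0 0 0;-1 0 0 0 0;-1 0 0 0 0;-1 0 0 0 0;-1 0 0 0 0;-1 0 0 0 0;-1 0 0 0 0;-1 0 0 0 0' 20; python3 go.py 0.557,0.408,0.30,99
```

```text
t: 3.32
tool_pos: [0.558, 0.4069, 0.0334]
orientation: [-3.14, 0.001, 1.724]
force: [-0.0, -0.2, 0.4]
finger_gap: 1.002
grip_force: 0.0
t: 3.98
tool_pos: [0.5576, 0.4085, 0.0331]
orientation: [-3.141, 0.0, 1.726]
force: [0.0, -0.6, 0.5]
finger_gap: 0.473
grip_force: 0.0
at [0.5576 0.4085 0.0331] rpy deg [-179.99    0.     98.91] gap 0.473 t 4.0 F [ 0.  -0.6  0.5]
0.557,0.408,0.30,99 -> [-0.0008 -0.0014 -0.5338] twist -0.0002 rows 7
```

```bash
python3 -m jog '-1 0 0 0 0;-1 0 0 0 0;-1 0 0 0 0;-1 0 0 0 0' 25; python3 -m jog '-1 0 0 -0.08 0;-1 0 0 -0.16 0;-1 0 0 -0.24 0;-1 0 0 -0.32 0;-1 0 0 -0.4 0;-1 0 0 -0.48 0;-1 0 0 -0.56 0;-1 0 0 -0.6 0;-1 0 0 -0.6 0'; python3 go.py 0.47,0.0,0.33,99 0.47,0.0,0.11,99
```

```text
t: 4.32
tool_pos: [0.5576, 0.4085, 0.0331]
orientation: [-3.141, 0.0, 1.726]
force: [-1.7, -0.4, 0.4]
finger_gap: 0.448
grip_force: 24.8
t: 5.07
tool_pos: [0.5595, 0.4095, 0.3414]
orientation: [3.131, -0.004, 1.726]
force: [0.4, 0.3, 1.0]
finger_gap: 0.451
grip_force: 24.8
at [0.5595 0.4095 0.3414] rpy deg [179.4   -0.25  98.91] gap 0.451 t 5.1 F [0.4 0.3 1. ]
0.47,0.0,0.33,99 -> [-0.7815 -0.3038  0.0162] twist -0.0003 rows 11
0.47,0.0,0.11,99 -> [-0.7835 -0.3084  0.4562] twist -0.0003 rows 12
```

```bash
python3 go.py 0.422,-0.035,0.34,95; python3 -m jog '-1 -0.08 -0.04 0 0;-1 -0.16 -0.07 0 0;-1 -0.24 -0.12 0 0;-1 -0.32 -0.16 0 0;-1 -0.4 -0.2 0 0;-1 -0.48 -0.24 0 0;-1 -0.56 -0.28 0 0;-1 -0.64 -0.32 0 0;-1 -0.72 -0.36 0 0;-1 -0.78 -0.39 0 0'; python3 go.py 0.422,-0.035,0.34,95 0.422,-0.035,0.10,95
```

```text
at [0.5595 0.4095 0.3414] rpy deg [179.4   -0.25  98.91] gap 0.451 t 5.1 F [0.4 0.3 1. ]
0.422,-0.035,0.34,95 -> [-0.8357 -0.4092 -0.0051] twist 0.0108 rows 12
t: 5.9
tool_pos: [0.43, 0.0103, 0.3319]
orientation: [-3.141, -0.0, 1.727]
force: [0.3, -1.1, -0.9]
finger_gap: 0.447
grip_force: 24.8
at [0.43   0.0103 0.3319] rpy deg [-1.7994e+02 -1.0000e-02  9.8930e+01] gap 0.447 t 5.9 F [ 0.3 -1.1 -0.9]
0.422,-0.035,0.34,95 -> [-0.0869 -0.0299 -0.0162] twist 0.0109 rows 2
0.422,-0.035,0.10,95 -> [-0.087  -0.0294  0.4638] twist 0.0109 rows 6
```

```bash
python3 -m jog '-1 -0.087 -0.03 0 0.011;-1 -0.087 -0.03 0 0.011;-1 -0.087 -0.03 0.08 0.011;-1 -0.087 -0.03 0.16 0.011;-1 -0.087 -0.03 0.24 0.011;-1 -0.087 -0.03 0.32 0.011;-1 -0.087 -0.03 0.4 0.011;-1 -0.087 -0.03 0.464 0.011;-1 -0.087 -0.03 0.464 0.011;-1 -0.087 -0.03 0.464 0.011'; python3 -m jog '0.4 0 0 0 0;0.4 0 0 0 0;0.4 0 0 0 0;0.4 0 0 0 0;0.4 0 0 0 0'; python3 -m jog '0.4 0 0 -0.08 0;0.4 0 0 -0.16 0;0.4 0 0 -0.24 0;0.4 0 0 -0.32 0;0.4 0 0 -0.4 0;0.4 0 0 -0.48 0;0.4 0 0 -0.48 0'; python3 wl.py w2; python3 go.py 0.458,0.24,0.34,96
```

```text
t: 6.73
tool_pos: [0.4212, -0.0328, 0.0993]
orientation: [-3.136, -0.002, 1.657]
force: [-0.5, -1.2, 0.1]
finger_gap: 0.446
grip_force: 24.8
t: 7.15
tool_pos: [0.4243, -0.0337, 0.1025]
orientation: [3.139, 0.001, 1.657]
force: [0.7, 1.2, 0.5]
finger_gap: 0.69
grip_force: 0.0
t: 7.73
tool_pos: [0.4258, -0.034, 0.3508]
orientation: [3.128, 0.004, 1.657]
force: [1.3, -0.2, 0.0]
finger_gap: 0.704
grip_force: 0.0
red 839 [370.  59.] [0.4519 0.0901 0.2657] [452.7  90.8] [23. 23.] 3 0.271
red 1213 [321. 168.] [ 0.4257 -0.031   0.0916] [425.5 -33.4] [39. 72.] 5 0.096
red 841 [520. 237.] [ 0.658  -0.0685  0.2111] [662.2 -71. ] [24. 23.] 14 0.226
black 156 [327. 347.] [ 0.4678 -0.3999  0.053 ] [ 468.3 -404.1] [26. 24.] 63 0.062
teal 17112 [346. 173.] [ 0.4653 -0.0406  0.072 ] [462.  -33.2] [219. 211.] 36 0.139
teal 224 [328. 294.] [ 0.4622 -0.3008  0.0169] [ 462.7 -300.8] [102.  13.] 4 0.02
teal 2918 [327. 343.] [ 0.4716 -0.4227  0.0186] [ 472.7 -424.7] [225.  92.] 4 0.061
at [ 0.4253 -0.0339  0.3469] rpy deg [1.7946e+02 1.6000e-01 9.4940e+01] gap 0.699 t 7.8 F [-0.1 -0.2 -0.4]
0.458,0.24,0.34,96 -> [0.5402 0.1122 0.0134] twist -0.0029 rows 7
```

```bash
python3 -m jog '1 0.08 0.016 0 0;1 0.16 0.032 0 0;1 0.24 0.05 0 0;1 0.32 0.067 0 0;1 0.4 0.083 0 0;1 0.48 0.1 0.01 0;1 0.54 0.112 0.013 -0.003;1 0.54 0.112 0.013 -0.003'; python3 wl.py w3; python3 go.py 0.458,0.305,0.032,96
```

```text
t: 8.45
tool_pos: [0.4546, 0.2449, 0.3321]
orientation: [-3.138, -0.001, 1.682]
force: [-0.2, -0.1, 0.5]
finger_gap: 1.002
grip_force: 0.0
red 835 [298. 344.] [0.4407 0.0322 0.1823] [431.8 -13.9] [241.  45.] 84 0.27
green 1191 [330. 132.] [0.4568 0.3016 0.0548] [455.8 305.2] [38. 81.] 8 0.059
green 1309 [528. 143.] [0.7114 0.3192 0.1171] [708.6 321.4] [68. 73.] 80 0.14
black 337 [210.  94.] [0.2732 0.3356 0.0412] [273.6 335. ] [15. 65.] 35 0.044
black 323 [200. 101.] [0.2584 0.324  0.0413] [258.6 323.7] [14. 66.] 36 0.043
teal 2515 [267. 356.] [ 0.3912 -0.0968  0.0873] [385.4 -77.4] [ 52. 169.] 30 0.139
teal 1700 [342. 343.] [ 0.5237 -0.0769  0.0614] [523.6 -58.5] [161.  83.] 48 0.139
at [0.4548 0.2426 0.3326] rpy deg [-1.7982e+02  3.0000e-02  9.6270e+01] gap 0.998 t 8.5 F [ 0.9  0.1 -0.4]
0.458,0.305,0.032,96 -> [0.1237 0.0218 0.601 ] twist 0.0008 rows 8
```

```bash
python3 -m jog '1 0.06 0.012 0.06 -0.002;1 0.12 0.018 0.12 -0.004;1 0.122 0.018 0.2 -0.004;1 0.122 0.018 0.28 -0.004;1 0.122 0.018 0.36 -0.004;1 0.122 0.018 0.43 -0.004;1 0.122 0.018 0.5 -0.004;1 0.122 0.018 0.56 -0.004;1 0.122 0.018 0.601 -0.004;1 0.122 0.018 0.601 -0.004'; python3 -m jog '-1 0 0 0 0;-1 0 0 0 0;-1 0 0 0 0;-1 0 0 0 0;-1 0 0 0 0;-1 0 0 0 0;-1 0 0 0 0;-1 0 0 0 0;-1 0 0 0 0;-1 0 0 0 0' 25; python3 -m jog '-1 0 0 0 0;-1 0 0 -0.08 0;-1 0 0 -0.16 0;-1 0 0 -0.24 0;-1 0 0 -0.32 0;-1 0 0 -0.4 0;-1 0 0 -0.48 0;-1 0 0 -0.56 0;-1 0 0 -0.62 0;-1 0 0 -0.62 0'; python3 go.py 0.502,-0.035,0.34,95 0.502,-0.035,0.10,95
```

```text
t: 9.33
tool_pos: [0.4547, 0.2986, 0.0286]
orientation: [-3.133, 0.004, 1.7]
force: [-1.2, 0.2, -0.6]
finger_gap: 1.001
grip_force: 0.0
t: 10.17
tool_pos: [0.4584, 0.302, 0.0343]
orientation: [3.142, -0.0, 1.701]
force: [-0.2, -0.7, 1.5]
finger_gap: 0.442
grip_force: 25.0
t: 11.0
tool_pos: [0.4604, 0.303, 0.3526]
orientation: [3.13, -0.004, 1.701]
force: [1.0, 0.1, 0.3]
finger_gap: 0.447
grip_force: 25.0
at [0.4604 0.303  0.3526] rpy deg [179.36  -0.24  97.47] gap 0.447 t 11.0 F [1.  0.1 0.3]
0.502,-0.035,0.34,95 -> [-0.6812 -0.0057  0.0223] twist 0.0069 rows 9
0.502,-0.035,0.10,95 -> [-0.6832 -0.0111  0.5023] twist 0.0069 rows 11
```

```bash
python3 -m jog '-1 -0.08 0 0 0;-1 -0.16 0 0 0;-1 -0.24 0 0 0;-1 -0.32 0 0 0;-1 -0.4 0 0 0;-1 -0.48 0 0 0;-1 -0.56 0 0.01 0;-1 -0.63 0 0.02 0.003;-1 -0.681 -0.006 0.022 0.007;-1 -0.681 -0.006 0.022 0.007'; python3 -m jog '-1 0 0 0.08 0;-1 0 0 0.16 0;-1 0 0 0.24 0;-1 0 0 0.32 0;-1 0 0 0.4 0;-1 0 0 0.47 0;-1 0 0 0.47 0';python3 go.py 0.502,-0.035,0.34,95 0.502,-0.035,0.10,95
```

```text
t: 11.83
tool_pos: [0.4991, -0.0405, 0.3314]
orientation: [-3.139, 0.001, 1.651]
force: [-0.3, 0.5, 0.1]
finger_gap: 0.449
grip_force: 25.0
t: 12.42
tool_pos: [0.4934, -0.0344, 0.0897]
orientation: [-3.129, -0.004, 1.658]
force: [-1.6, -0.0, -1.7]
finger_gap: 0.444
grip_force: 25.0
at [ 0.4934 -0.0344  0.0897] rpy deg [-179.25   -0.21   94.99] gap 0.444 t 12.4 F [-1.6 -0.  -1.7]
0.502,-0.035,0.34,95 -> [-0.0009  0.0104 -0.5009] twist -0.0 rows 7
0.502,-0.035,0.10,95 -> [-0.0026  0.0167 -0.0209] twist -0.0 rows 1
```

```bash
python3 -m jog '0.3 0 0.01 0 0;0.3 0 0.01 0 0;0.3 0 0.01 0 0;0.3 0 0.01 0 0;0.3 0 0.01 0 0'; python3 -m jog '0.3 0 0 -0.08 0;0.3 0 0 -0.16 0;0.3 0 0 -0.24 0;0.3 0 0 -0.32 0;0.3 0 0 -0.4 0;0.3 0 0 -0.5 0;0.3 0 0 -0.56 0;0.3 0 0 -0.56 0'; python3 wl.py w4; python3 go.py 0.471,-0.31,0.30,95
```

```text
t: 12.83
tool_pos: [0.5062, -0.0359, 0.1005]
orientation: [3.138, 0.001, 1.657]
force: [-0.8, 1.1, -0.5]
finger_gap: 0.649
grip_force: 0.0
t: 13.5
tool_pos: [0.5068, -0.0361, 0.389]
orientation: [3.127, 0.004, 1.657]
force: [1.4, -0.4, 0.3]
finger_gap: 0.649
grip_force: 0.0
red 646 [276.  55.] [0.4551 0.0902 0.2651] [454.5  90.7] [23. 23.] 8 0.271
red 1113 [273. 159.] [ 0.4285 -0.0317  0.0904] [427.2 -33.7] [39. 73.] 7 0.096
red 536 [440. 218.] [ 0.6597 -0.0684  0.2138] [663.4 -70.8] [23. 23.] 71 0.226
green 1109 [318. 163.] [ 0.5015 -0.0327  0.0909] [501.7 -30.7] [40. 84.] 5 0.097
teal 13492 [289. 162.] [ 0.4538 -0.0386  0.0732] [463.1 -34.5] [218. 214.] 23 0.139
teal 227 [420. 262.] [ 0.7246 -0.2242  0.0395] [ 724.9 -224. ] [29.  2.] 9 0.084
teal 1032 [295. 288.] [ 0.4758 -0.3196  0.0177] [ 482.1 -316.9] [146.  48.] 5 0.021
teal 2294 [293. 342.] [ 0.4789 -0.4641  0.0186] [ 477.9 -465. ] [113. 205.] 87 0.061
at [ 0.5064 -0.036   0.385 ] rpy deg [1.7937e+02 1.6000e-01 9.4940e+01] gap 0.65 t 13.6 F [0.2 0.  0.1]
0.471,-0.31,0.30,95 -> [-0.5394 -0.1196  0.1703] twist -0.0002 rows 7
```

View pics/w4.png

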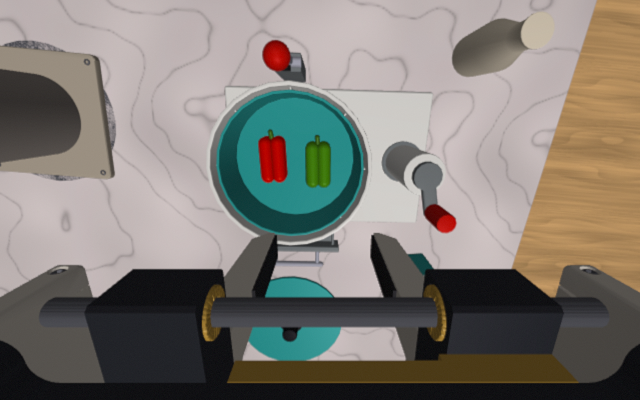

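Wrist view shows both peppers in the basket: red at (273,159), green at (318,163). The handle is at (320,245) and the lid knob at (290,333).

```bash
python3 - <<'E'
from h import *
from scipy.optimize import least_squares
for f in ["w2","w4","side0"]:
    z=np.load(f+".npz");im,Q=z['im'],z['Q']
    m=(abs(Q[...,2]-.150)<.003)&(np.hypot(Q[...,0]-.462,Q[...,1]+.035)<.13)&(np.hypot(Q[...,0]-.462,Q[...,1]+.035)>.1)
    P=Q[m][:,:2]; r=least_squares(lambda c:np.hypot(P[:,0]-c[0],P[:,1]-c[1])-c[2],[.462,-.035,.115],loss='soft_l1',f_scale=.003); print(f,m.sum(),r.x.round(4))
E
python3 -m jog '0.5 -0.08 -0.01 0 0;0.5 -0.16 -0.03 0 0;0.5 -0.24 -0.04 0 0;0.5 -0.32 -0.06 0 0;0.5 -0.4 -0.08 0 0;0.5 -0.48 -0.1 0 0;0.5 -0.56 -0.11 0 0;0.5 -0.64 -0.13 0.04 0;0.5 -0.72 -0.14 0.1 0;0.5 -0.8 -0.14 0.12 0'; python3 -m jog '0.5 -0.05 0 0 0;0.5 -0.05 0 0 0;0.5 -0.05 0 0 0'; python3 wl.py w5; python3 go.py 0.471,-0.404,0.037,95
```

```text
w2 2527 [ 0.4605 -0.035   0.114 ]
w4 2168 [ 0.4609 -0.0352  0.114 ]
side0 244 [ 0.4605 -0.0322  0.1144]
t: 14.38
tool_pos: [0.4673, -0.4304, 0.3192]
orientation: [-3.14, -0.002, 1.657]
force: [0.8, 1.4, -1.6]
finger_gap: 0.752
grip_force: 0.0
t: 14.63
tool_pos: [0.47, -0.4551, 0.3199]
orientation: [-3.14, -0.003, 1.655]
force: [0.1, 0.6, -0.6]
finger_gap: 0.75
grip_force: 0.0
black 377 [327. 140.] [ 0.4704 -0.4089  0.0595] [ 470.6 -409.2] [31. 31.] 50 0.062
teal 2214 [529.  40.] [ 0.6995 -0.2695  0.0997] [ 708.2 -266.5] [79. 80.] 9 0.107
teal 15543 [327. 132.] [ 0.4703 -0.4023  0.0179] [ 470.9 -408.7] [226. 227.] 70 0.023
at [ 0.4706 -0.4542  0.3211] rpy deg [-1.7996e+02 -8.0000e-02  9.4900e+01] gap 0.75 t 14.7 F [ 0.7  0.6 -0.6]
0.471,-0.404,0.037,95 -> [0.0992 0.0098 0.5682] twist -0.0003 rows 7
```

View pics/w5.png

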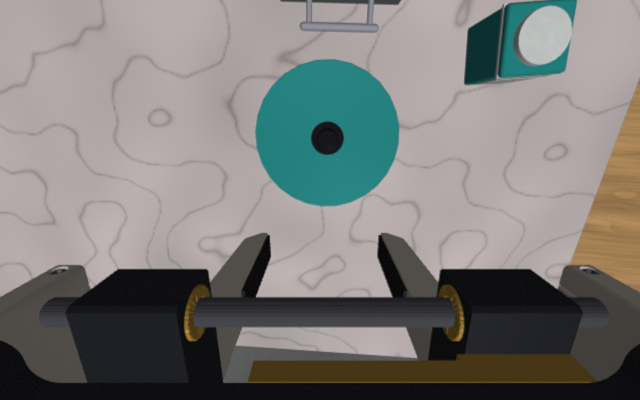

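The lid is centred at (327,132) with its knob at (327,138). The drawer handle is at (340,27).

```bash
python3 - <<'E'
import numpy as np
Q=np.load("w5.npz")['Q']
for u in (310,325,340,355,370): 
    c=Q[18:34,u]; c=c[c[:,2]>.02]; print(u,c.mean(0).round(4),c[:,2].max().round(3))
E
python3 go.py 0.471,-0.4085,0.037,95; python3 -m jog '0.5 0.08 0.008 0 0;0.5 0.091 0.008 0.06 0;0.5 0.091 0.008 0.14 0;0.5 0.091 0.008 0.22 0;0.5 0.091 0.008 0.3 0;0.5 0.091 0.008 0.38 0;0.5 0.091 0.008 0.45 0;0.5 0.091 0.008 0.52 0;0.5 0.091 0.008 0.567 0;0.5 0.091 0.008 0.567 0'; python3 -m jog '-1 0 0 0 0;-1 0 0 0 0;-1 0 0 0 0;-1 0 0 0 0;-1 0 0 0 0;-1 0 0 0 0;-1 0 0 0 0;-1 0 0 0 0;-1 0 0 0 0;-1 0 0 0 0' 45; python3 -m jog '-1 0 0 0 0;-1 0 0 0 0;-1 0 0 -0.02 0;-1 0 0 -0.04 0;-1 0 0 -0.08 0;-1 0 0 -0.12 0;-1 0 0 -0.16 0;-1 0 0 -0.22 0;-1 0 0 -0.28 0;-1 0 0 -0.34 0'; python3 go.py 0.461,-0.035,0.25,95
```

```text
310 [ 0.4335 -0.2554  0.0292] 0.032
325 [ 0.4547 -0.2574  0.0297] 0.031
340 [ 0.4756 -0.2557  0.0301] 0.031
355 [ 0.4966 -0.2551  0.0297] 0.032
370 [ 0.5169 -0.2498  0.0301] 0.032
at [ 0.4706 -0.4542  0.3211] rpy deg [-1.7996e+02 -8.0000e-02  9.4900e+01] gap 0.75 t 14.7 F [ 0.7  0.6 -0.6]
0.471,-0.4085,0.037,95 -> [0.0902 0.009  0.5682] twist -0.0003 rows 7
t: 15.52
tool_pos: [0.4683, -0.404, 0.0328]
orientation: [-3.136, -0.007, 1.659]
force: [-1.1, 0.8, -1.6]
finger_gap: 0.749
grip_force: 0.0
t: 16.35
tool_pos: [0.4713, -0.4092, 0.0395]
orientation: [3.141, 0.001, 1.657]
force: [-2.2, 1.4, 7.9]
finger_gap: 0.337
grip_force: 45.0
t: 17.18
tool_pos: [0.4705, -0.4082, 0.2099]
orientation: [-3.141, -0.001, 1.657]
force: [-0.7, -0.7, -4.0]
finger_gap: 0.342
grip_force: 45.0
at [ 0.4705 -0.4082  0.2099] rpy deg [-1.7997e+02 -5.0000e-02  9.4940e+01] gap 0.342 t 17.2 F [-0.7 -0.7 -4. ]
0.461,-0.035,0.25,95 -> [ 0.7453  0.0453 -0.0796] twist -0.0002 rows 10
```

```bash
python3 -m jog '-1 0.04 0 -0.04 0;-1 0.1 0.005 -0.08 0;-1 0.18 0.01 -0.08 0;-1 0.26 0.015 -0.08 0;-1 0.34 0.02 -0.08 0;-1 0.42 0.026 -0.08 0;-1 0.5 0.03 -0.08 0;-1 0.58 0.036 -0.08 0;-1 0.66 0.04 -0.08 0;-1 0.7 0.043 -0.08 0'; python3 -m jog '-1 0.03 0 0 0;-1 0.03 0 0 0;-1 0.03 0 0 0;-1 0.03 0 0 0'; python3 go.py 0.461,-0.040,0.1965,95
```

```text
t: 18.02
tool_pos: [0.4614, -0.0542, 0.2491]
orientation: [3.141, -0.002, 1.659]
force: [-0.1, -0.1, -4.0]
finger_gap: 0.334
grip_force: 45.0
t: 18.35
tool_pos: [0.4609, -0.0437, 0.2487]
orientation: [3.141, 0.001, 1.657]
force: [0.5, -1.6, -4.2]
finger_gap: 0.334
grip_force: 45.0
at [ 0.4609 -0.0437  0.2487] rpy deg [1.7998e+02 3.0000e-02 9.4950e+01] gap 0.334 t 18.4 F [ 0.5 -1.6 -4.2]
0.461,-0.040,0.1965,95 -> [0.0074 0.0008 0.1044] twist -0.0001 rows 2
```

```bash
python3 -m jog '-1 0.007 0 0.03 0;-1 0.007 0 0.06 0;-1 0.007 0 0.09 0;-1 0.007 0 0.1 0;-1 0.007 0 0.11 0;-1 0.007 0 0.12 0;-1 0.007 0 0.127 0;-1 0.007 0 0.133 0;-1 0.007 0 0.138 0;-1 0.007 0 0.138 0'
python3 - <<'E'
from h import *
im,d,p,W=snap("side"); Q=pts(d,p,W); cv2.imwrite("pics/s2.png",cv2.resize(im[80:260,220:480],None,fx=3,fy=3))
hs=cv2.cvtColor(im,cv2.COLOR_BGR2HSV); m=(cv2.inRange(hs,(80,80,40),(95,255,255))>0)&(np.hypot(Q[...,0]-.461,Q[...,1]+.035)<.135)&(Q[...,2]>.12)
P=Q[m]; A=np.c_[P[:,:2],np.ones(len(P))]; print(len(P),P.mean(0),np.linalg.lstsq(A,P[:,2],rcond=None)[0])
E
```

```text
t: 19.18
tool_pos: [0.4608, -0.0398, 0.1796]
orientation: [3.141, 0.0, 1.657]
force: [0.6, 0.8, -3.6]
finger_gap: 0.335
grip_force: 45.0
1665 [ 0.45488122 -0.02198187  0.16172189] [0.00164364 0.00995342 0.16119302]
```

View pics/s2.png

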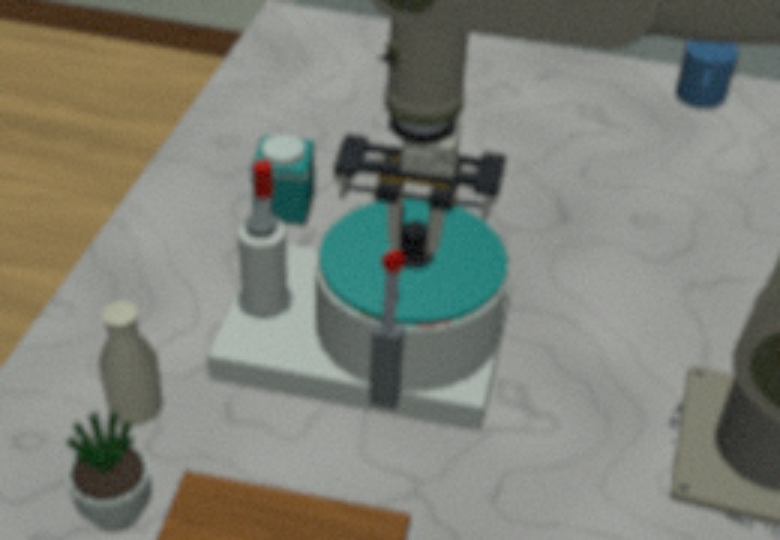

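The lid is level at (415,260) in the crop and seems to hang about 4 mm above the rim, since its weight is still carried by the gripper.

```bash
python3 -m jog '-1 0 0 0.004 0;-1 0 0 0.007 0;-1 0 0 0.01 0;-1 0 0 0.01 0'
```

```text
t: 19.57
tool_pos: [0.461, -0.0397, 0.1793]
orientation: [3.14, 0.001, 1.658]
force: [-19.9, 3.3, 32.4]
finger_gap: 0.335
grip_force: 45.0
```

```bash
python3 -m jog '-1 0 0 -0.008 0;-1 0 0 -0.008 0;0.3 0 0 -0.008 0;0.3 0 0 -0.008 0;0.3 0 0 -0.008 0;0.3 0 0 -0.008 0;0.3 0 0 -0.008 0'; python3 -m jog '0.3 0 0 -0.04 0;0.3 0 0 -0.1 0;0.3 0 0 -0.18 0;0.3 -0.06 0 -0.26 0;0.3 -0.12 0 -0.3 0;0.3 -0.18 0 -0.32 0;0.3 -0.18 0 -0.32 0'
cat > lid.py <<'E'
from meas import *
im,d,p,W=snap("wrist"); Q=pts(d,p,W); cv2.imwrite("pics/lid.png",im)
hs=cv2.cvtColor(im,cv2.COLOR_BGR2HSV); m=(cv2.inRange(hs,(80,80,40),(95,255,255))>0)&(np.hypot(Q[...,0]-.461,Q[...,1]+.035)<.14)&(Q[...,2]>.12)
P=Q[m]; A=np.c_[P[:,:2]-[.461,-.035],np.ones(len(P))]; print(len(P),'plane',np.linalg.lstsq(A,P[:,2],rcond=None)[0].round(4))
print(np.array(cv2.minEnclosingCircle((P[:,:2]*1000).astype(np.float32))[0]).round(1),cv2.minAreaRect((P[:,:2]*1000).astype(np.float32)))
for k,a in dict(red=((0,150,60),(6,255,255),(0.0,.3)),black=((0,0,0),(180,255,40),(.17,.22))).items():
    for b in blob(im,Q,*a,minn=100): print(k,*b)
E
python3 lid.py;python3 go.py
```

```text
t: 20.15
tool_pos: [0.4606, -0.0397, 0.1782]
orientation: [-3.141, -0.0, 1.657]
force: [-0.2, -0.5, 0.2]
finger_gap: 0.63
grip_force: 0.0
t: 20.73
tool_pos: [0.4695, -0.1341, 0.342]
orientation: [3.137, 0.005, 1.654]
force: [0.5, -0.6, 0.0]
finger_gap: 0.65
grip_force: 0.0
30619 plane [ 0.0016 -0.0017  0.1579]
[461.6 -37.7] ((462.1929931640625, -46.17023468017578), (226.67147827148438, 213.31552124023438), 5.777741432189941)
red 1030 [516. 148.] [ 0.6581 -0.0707  0.2129] [662.9 -71.2] [25. 23.] 10 0.226
black 816 [322.  99.] [ 0.4611 -0.0398  0.1996] [461.2 -40. ] [31. 30.] 5 0.202
at [ 0.469  -0.1318  0.34  ] rpy deg [1.7986e+02 1.0000e-01 9.4740e+01] gap 0.649 t 20.8 F [-0.1  1.6 -0.4]
```

View pics/lid.png

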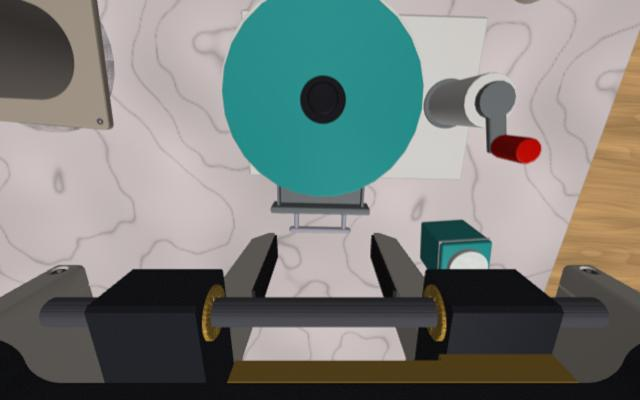

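The lid is seated: level, plate top at z 0.158, 5 mm off-axis. Next I push in the drawer with closed fingers, turning the wrist so the camera faces away from the tub.

```bash
python3 -m jog '-1 -0.08 0 0 0.02;-1 -0.16 0 0 0.04;-1 -0.24 0 0 0.06;-1 -0.32 0 0 0.08;-1 -0.4 0 0 0.1;-1 -0.4 0 0 0.12;-1 -0.4 0 0 0.14;-1 -0.4 0 0 0.16;-1 -0.4 0 0 0.18;-1 -0.4 0 0 0.2'; python3 -m jog '-1 0 0 0 0.02;-1 0 0 0 0.04;-1 0 0 0 0.06;-1 0 0 0 0.08;-1 0 0 0 0.1;-1 0 0 0 0.12;-1 0 0 0 0.14;-1 0 0 0 0.16;-1 0 0 0 0.18;-1 0 0 0 0.2'; python3 -m jog '-1 0 0 0 0.02;-1 0 0 0 0.04;-1 0 0 0 0.06;-1 0 0 0 0.067;-1 0 0 0 0.067'; python3 go.py 0.478,-0.31,0.10,-75 0.478,-0.31,0.029,-75
```

```text
t: 21.62
tool_pos: [0.4857, -0.3273, 0.3368]
orientation: [-3.139, 0.001, 0.401]
force: [0.4, 0.5, 0.7]
finger_gap: 0.013
grip_force: 0.0
t: 22.45
tool_pos: [0.4858, -0.3271, 0.337]
orientation: [-3.141, 0.002, -0.848]
force: [-0.2, -0.5, 0.1]
finger_gap: 0.002
grip_force: 0.0
t: 22.87
tool_pos: [0.4857, -0.3273, 0.337]
orientation: [3.141, 0.002, -1.265]
force: [0.0, 0.4, 1.1]
finger_gap: 0.004
grip_force: 0.0
at [ 0.4857 -0.3273  0.337 ] rpy deg [ 1.7995e+02  1.2000e-01 -7.2500e+01] gap 0.004 t 22.9 F [0.  0.4 1.1]
0.478,-0.31,0.10,-75 -> [-0.0366  0.0039  0.4742] twist 0.0069 rows 6
0.478,-0.31,0.029,-75 -> [-0.0363  0.0037  0.6162] twist 0.0069 rows 8
```

```bash
python3 -m jog '-1 -0.02 0.002 0.08 0;-1 -0.036 0.004 0.16 0;-1 -0.036 0.004 0.24 0;-1 -0.036 0.004 0.32 0;-1 -0.036 0.004 0.4 0;-1 -0.036 0.004 0.48 0;-1 -0.036 0.004 0.54 0;-1 -0.036 0.004 0.58 0;-1 -0.036 0.004 0.612 0;-1 -0.036 0.004 0.612 0'; python3 -m jog '-1 -0.03 -0.007 0 0;-1 -0.06 -0.014 0 0;-1 -0.08 -0.018 0 0;-1 -0.1 -0.023 0 0;-1 -0.12 -0.027 0 0;-1 -0.14 -0.032 0 0;-1 -0.15 -0.034 0 0;-1 -0.16 -0.036 0 0;-1 -0.16 -0.036 0 0'
```

```text
t: 23.7
tool_pos: [0.4753, -0.3088, 0.0272]
orientation: [3.137, 0.007, -1.261]
force: [-0.7, 0.4, -1.2]
finger_gap: 0.003
grip_force: 0.0
t: 24.45
tool_pos: [0.4713, -0.2295, 0.0325]
orientation: [-3.141, 0.0, -1.263]
force: [0.2, 0.8, 0.3]
finger_gap: 0.0
grip_force: 0.0
```

```bash
python3 -m jog '-1 -0.01 -0.002 0 0;-1 -0.02 -0.005 0 0;-1 -0.028 -0.006 0 0;-1 -0.028 -0.006 0 0'; python3 -m jog '-1 -0.006 -0.001 0 0;-1 -0.006 -0.001 0 0;-1 -0.006 -0.001 0 0'; python3 -m jog '-1 -0.006 -0.001 0 0;-1 -0.006 -0.001 0 0;-1 -0.006 -0.001 0 0'
```

```text
t: 24.78
tool_pos: [0.4698, -0.2155, 0.0323]
orientation: [3.142, 0.0, -1.264]
force: [0.0, -1.1, 0.6]
finger_gap: 0.006
grip_force: 0.2
t: 25.03
tool_pos: [0.4698, -0.2148, 0.0327]
orientation: [-3.142, -0.003, -1.264]
force: [1.4, -9.8, -2.4]
finger_gap: 0.005
grip_force: 3.9
t: 25.28
tool_pos: [0.4697, -0.2142, 0.0332]
orientation: [-3.141, -0.007, -1.264]
force: [1.8, -19.4, -5.6]
finger_gap: 0.003
grip_force: 8.6
```

Firm stop at the expected position, so the drawer is home. I'll retract, check, and go to the clamp.

```bash
python3 -m jog '-1 0.06 0.01 0 0;-1 0.12 0.02 0 0;-1 0.16 0.02 -0.06 0;-1 0.16 0.02 -0.14 0;-1 0.16 0.02 -0.22 0;-1 0.16 0.02 -0.3 0;-1 0.16 0.02 -0.38 0;-1 0.16 0.02 -0.46 0;-1 0.16 0.02 -0.54 0;-1 0.16 0.02 -0.62 0'; python3 -m jog '-1 0 0 -0.05 0;-1 0 0 -0.1 0;-1 0 0 -0.1 0'
python3 - <<'E'
from meas import *
im,d,p,W=snap("top"); Q=pts(d,p,W)
cv2.imwrite("pics/t2.png",cv2.resize(im[100:280,280:540],None,fx=3,fy=3))
print(blob(im,Q,(0,150,60),(6,255,255),(.1,.3),minn=10))
E
python3 go.py 0.45,0.17,0.39,-72.5
```

```text
t: 26.12
tool_pos: [0.4831, -0.2889, 0.3441]
orientation: [3.141, 0.001, -1.264]
force: [0.5, -0.9, -0.2]
finger_gap: 0.005
grip_force: 0.0
t: 26.37
tool_pos: [0.4846, -0.29, 0.3988]
orientation: [-3.137, -0.007, -1.264]
force: [0.7, 0.2, 1.6]
finger_gap: 0.006
grip_force: 0.0
[(np.int32(34), array([385., 140.]), array([ 0.6654, -0.0697,  0.2248]), array([665.1, -69.8]), array([17., 20.]), 71, np.float64(0.233)), (np.int32(27), array([331., 210.]), array([0.4555, 0.0922, 0.2677]), array([455.9,  92.4]), array([16., 16.]), 27, np.float64(0.276))]
at [ 0.4844 -0.2898  0.3958] rpy deg [-179.82   -0.24  -72.41] gap 0.003 t 26.4 F [ 0.  -0.6 -0. ]
0.45,0.17,0.39,-72.5 -> [-0.8975 -0.2123  0.0086] twist 0.0002 rows 12
```

View pics/t2.png

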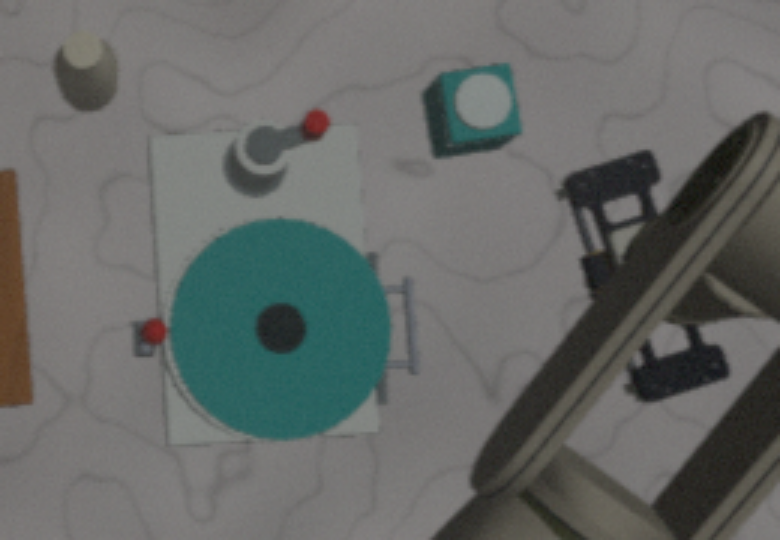

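Drawer front is flush with the plinth, with the handle at (410,325). The lid sits centred at (280,328), and the clamp ball at (153,330) is still upright.

```bash
python3 -m jog '-1 0 0 0 -0.02;-1 0 0 0 -0.04;-1 0 0 0 -0.06;-1 0 0 0 -0.08;-1 0 0 0 -0.1;-1 -0.07 -0.015 0 -0.12;-1 -0.14 -0.03 0 -0.14;-1 -0.21 -0.05 0 -0.16;-1 -0.28 -0.065 0 -0.18;-1 -0.35 -0.08 0 -0.2'; python3 go.py 0.45,0.17,0.39,95
```

```text
t: 27.25
tool_pos: [0.4679, -0.1088, 0.3902]
orientation: [-3.14, 0.003, -0.008]
force: [1.0, 0.0, 0.6]
finger_gap: 0.006
grip_force: 0.0
at [ 0.4679 -0.1088  0.3902] rpy deg [-179.93    0.18   -0.47] gap 0.006 t 27.2 F [1.  0.  0.6]
0.45,0.17,0.39,95 -> [-0.0404 -0.5573  0.0013] twist -0.2652 rows 14
```

```bash
python3 -m jog '-1 -0.004 -0.06 0 -0.02;-1 -0.008 -0.12 0 -0.04;-1 -0.012 -0.18 0 -0.06;-1 -0.016 -0.24 0 -0.08;-1 -0.02 -0.3 0 -0.1;-1 -0.024 -0.36 0 -0.12;-1 -0.028 -0.42 0 -0.14;-1 -0.032 -0.48 0 -0.16;-1 -0.036 -0.53 0 -0.18;-1 -0.04 -0.557 0 -0.2';  python3 -m jog '-1 0 0 0 -0.02;-1 0 0 0 -0.04;-1 0 0 0 -0.065;-1 0 0 0 -0.065;-1 0 0 0 -0.065'; python3 go.py 0.452,0.16,0.245,95
```

```text
t: 28.08
tool_pos: [0.4517, 0.1707, 0.3902]
orientation: [-3.138, 0.001, 1.244]
force: [-0.2, 0.3, 0.7]
finger_gap: 0.004
grip_force: 0.0
t: 28.5
tool_pos: [0.4522, 0.1683, 0.3904]
orientation: [-3.138, 0.0, 1.647]
force: [0.2, 0.2, 0.1]
finger_gap: 0.005
grip_force: 0.0
at [0.4522 0.1683 0.3904] rpy deg [-1.7982e+02  3.0000e-02  9.4340e+01] gap 0.005 t 28.5 F [0.2 0.2 0.1]
0.452,0.16,0.245,95 -> [-0.0164 -0.0007  0.2909] twist -0.0018 rows 4
```

```bash
python3 -m jog '-1 -0.016 0 0.08 0;-1 -0.016 0 0.16 0;-1 -0.016 0 0.23 0;-1 -0.016 0 0.28 0;-1 -0.016 0 0.28 0'; python3 -m jog '-1 -0.03 0 0 0;-1 -0.06 0 0 0;-1 -0.08 0 0 0;-1 -0.1 0 0.004 0;-1 -0.12 0 0.008 0;-1 -0.14 0 0.015 0;-1 -0.16 0 0.022 0;-1 -0.18 0 0.03 0;-1 -0.18 0 0.03 0'; python3 lid.py; python3 go.py
```

```text
t: 28.92
tool_pos: [0.4494, 0.1593, 0.2446]
orientation: [-3.13, 0.002, 1.642]
force: [-0.1, -0.1, -1.0]
finger_gap: 0.006
grip_force: 0.0
t: 29.67
tool_pos: [0.4595, 0.0688, 0.2359]
orientation: [-3.139, 0.001, 1.643]
force: [0.9, 0.7, -0.5]
finger_gap: 0.003
grip_force: 0.0
9024 plane [-0.0294  0.2056  0.1435]
[452.5 -10. ] ((439.98992919921875, 32.08112335205078), (227.07550048828125, 139.08840942382812), 16.268587112426758)
red 342 [525. 371.] [ 0.6559 -0.0647  0.1874] [657.8 -65.1] [23.  9.] 43 0.199
black 161 [323. 343.] [ 0.4666 -0.035   0.1989] [467.4 -37.7] [ 6. 29.] 0 0.201
at [0.4596 0.0694 0.2364] rpy deg [-1.799e+02  2.000e-02  9.413e+01] gap 0.005 t 29.7 F [0.9 0.6 0.7]
```

Run:
```python
from meas import *
for n in ("side",):
    im,d,p,W=snap(n); Q=pts(d,p,W)
    cv2.imwrite("pics/s3.png",cv2.resize(im[80:260,250:450],None,fx=3,fy=3))
    for b in blob(im,Q,(0,150,60),(6,255,255),(.1,.3),minn=5): print(*b)
```

```text
42 [307. 139.] [ 0.6611 -0.0616  0.2106] [661.9 -63.3] [16. 19.] 18 0.229
```

View pics/s3.png

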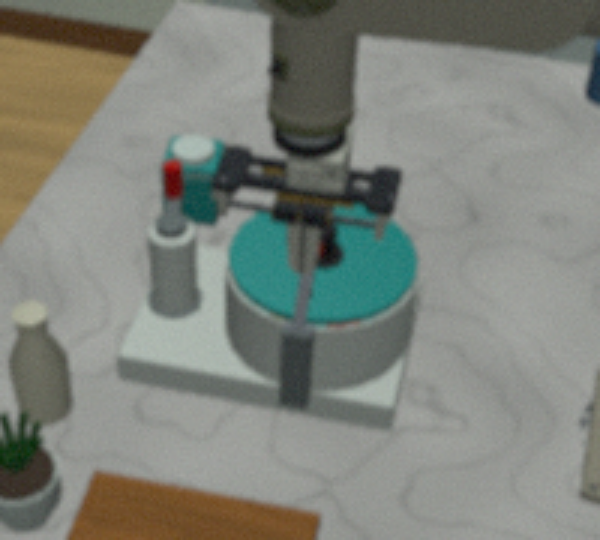

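The clamp arm leans inward at (305,280), with its ball hidden behind the fingers. I'll keep pushing it over and down.

```bash
python3 -m jog '-1 -0.01 0.004 0.01 0;-1 -0.02 0.005 0.02 0;-1 -0.03 0.006 0.03 0;-1 -0.04 0.007 0.04 0;-1 -0.05 0.008 0.05 0;-1 -0.06 0.008 0.06 0;-1 -0.07 0.008 0.066 0;-1 -0.07 0.008 0.066 0'
```

```text
t: 30.43
tool_pos: [0.4661, 0.0383, 0.2021]
orientation: [-3.14, -0.006, 1.645]
force: [2.8, 15.5, -8.0]
finger_gap: 0.004
grip_force: 7.7
```

```bash
python3 -m jog '-1 0.02 -0.01 -0.02 0;-1 0.04 -0.02 -0.06 0;-1 0.06 -0.025 -0.12 0;-1 0.06 -0.025 -0.2 0;-1 0.06 -0.025 -0.26 0;-1 -0.02 -0.025 -0.32 0;-1 -0.1 -0.025 -0.32 0;-1 -0.18 -0.025 -0.32 0;-1 -0.26 -0.025 -0.32 0;-1 -0.26 -0.025 -0.32 0'; python3 lid.py; python3 go.py 0.455,0.02,0.30,95
```

```text
t: 31.27
tool_pos: [0.4633, -0.101, 0.3643]
orientation: [-3.141, 0.003, 1.638]
force: [0.2, 0.7, 0.1]
finger_gap: 0.002
grip_force: 0.0
24675 plane [0.0007 0.     0.1579]
[462.  -38.1] ((462.00885009765625, -38.14070129394531), (228.91262817382812, 225.99517822265625), 44.93935775756836)
red 442 [326.  78.] [0.458  0.015  0.2028] [457.7  15.5] [23. 24.] 4 0.207
red 801 [502. 174.] [ 0.6588 -0.07    0.213 ] [739.2 -86.2] [ 24. 179.] 79 0.226
black 643 [326. 132.] [ 0.4611 -0.0395  0.1995] [461.  -39.9] [30. 30.] 4 0.202
at [ 0.4632 -0.0985  0.3641] rpy deg [-1.7995e+02  7.0000e-02  9.3880e+01] gap 0.006 t 31.3 F [-0.4  0.4  0.4]
0.455,0.02,0.30,95 -> [ 0.2376 -0.0003  0.1279] twist -0.0031 rows 4
```

View pics/lid.png

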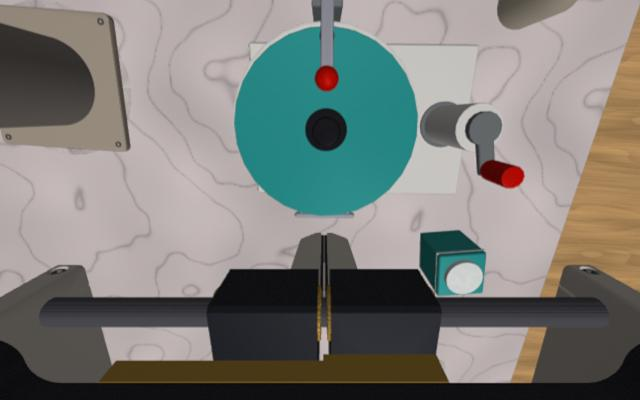

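The clamp is almost down: ball at (326,78), about 20 mm too high. The lid is untouched. I'll press it from above.

```bash
python3 -m jog '-1 0.08 -0.004 0 0;-1 0.16 -0.008 0.03 0;-1 0.24 -0.01 0.1 0;-1 0.247 -0.01 0.18 0;-1 0.247 -0.01 0.24 0;-1 0.247 -0.01 0.28 0;-1 0.247 -0.01 0.28 0;-1 0.247 -0.01 0.28 0'; python3 go.py 0.457,0.02,0.197,95
```

```text
t: 31.98
tool_pos: [0.4487, 0.029, 0.224]
orientation: [-3.139, -0.0, 1.646]
force: [0.4, 0.2, 0.7]
finger_gap: 0.005
grip_force: 0.0
at [0.4487 0.029  0.224 ] rpy deg [-1.7988e+02 -1.0000e-02  9.4290e+01] gap 0.005 t 32.0 F [0.4 0.2 0.7]
0.457,0.02,0.197,95 -> [-0.0192  0.0154  0.0539] twist -0.002 rows 1
```

```bash
python3 -m jog '-1 -0.019 0.015 0 0;-1 -0.019 0.015 0.01 0;-1 -0.019 0.015 0.02 0;-1 -0.019 0.015 0.03 0;-1 -0.019 0.015 0.04 0;-1 -0.019 0.015 0.048 0;-1 -0.019 0.015 0.054 0;-1 -0.019 0.015 0.054 0;-1 -0.019 0.015 0.054 0'
```

```text
t: 32.73
tool_pos: [0.4576, 0.0193, 0.1972]
orientation: [-3.141, -0.0, 1.645]
force: [-0.4, -0.3, 0.0]
finger_gap: 0.007
grip_force: 0.2
```

```bash
python3 -m jog '-1 0 0 0.004 0;-1 0 0 0.008 0;-1 0 0 0.008 0'
```

```text
t: 32.98
tool_pos: [0.4581, 0.0193, 0.1962]
orientation: [3.14, 0.0, 1.645]
force: [-10.4, -0.1, 21.2]
finger_gap: 0.006
grip_force: 10.7
```

Firm stop at 21 N, so the clamp is down. I'll lift off, check, and measure the crank.

```bash
python3 -m jog '-1 0 0 -0.06 0;-1 0 0 -0.14 0;-1 0 0 -0.22 0;0 -0.06 0.06 -0.28 0;0 -0.12 0.12 -0.32 0;0 -0.18 0.18 -0.32 0;0 -0.24 0.24 -0.32 0;0 -0.28 0.26 -0.32 0;0 -0.28 0.26 -0.32 0;0 -0.28 0.26 -0.32 0'; python3 lid.py
python3 - <<'E'
from h import *
im,d,p,W=snap("wrist"); Q=pts(d,p,W); cv2.imwrite("pics/c1.png",im)
hs=cv2.cvtColor(im,cv2.COLOR_BGR2HSV); r=cv2.inRange(hs,(0,150,60),(6,255,255))>0
P=Q[r&(Q[...,2]>.222)&(Q[...,0]>.6)]; print('knob top',len(P),P.mean(0).round(4),cv2.minEnclosingCircle((P[:,:2]*1000).astype(np.float32)))
k=(hs[...,1]<60)&(abs(Q[...,2]-.161)<.003)&(np.hypot(Q[...,0]-.65,Q[...,1]+.02)<.045); print('col',k.sum(),cv2.minEnclosingCircle((Q[k][:,:2]*1000).astype(np.float32)))
E
python3 go.py 0.662,-0.069,0.28,94.3
```

```text
t: 33.82
tool_pos: [0.5981, -0.1121, 0.3508]
orientation: [-3.138, -0.002, 1.642]
force: [-0.3, 0.7, 0.0]
finger_gap: 0.454
grip_force: 0.0
27618 plane [ 0.001  -0.001   0.1578]
[459.1 -38.5] ((461.732666015625, -38.45330810546875), (228.43551635742188, 227.61045837402344), 71.58415985107422)
red 477 [203.  63.] [0.4613 0.0108 0.1815] [460.3  11.3] [23. 23.] 43 0.187
red 597 [390. 159.] [ 0.6618 -0.0699  0.219 ] [663.8 -71.6] [24. 24.] 50 0.226
black 943 [204. 113.] [ 0.4656 -0.0393  0.1954] [462.7 -39.5] [29. 31.] 36 0.202
knob top 436 [ 0.6639 -0.0715  0.2238] ((663.9331665039062, -71.63079071044922), 12.229183197021484)
col 919 ((650.3521728515625, -24.31828498840332), 29.91658592224121)
at [ 0.5974 -0.1103  0.3529] rpy deg [-1.7995e+02 -5.0000e-02  9.4230e+01] gap 0.493 t 33.9 F [-0.5  0.   0.6]
0.662,-0.069,0.28,94.3 -> [0.0727 0.135  0.1458] twist -0.0002 rows 3
```

View pics/c1.png

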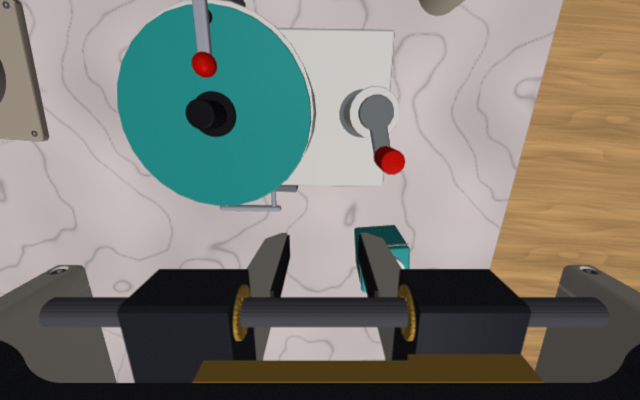

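The clamp ball top is at z 0.187, so it is down. The crank knob is at (391,160) and the column at (375,112); their separation measures 49 mm against the stated 50.

```bash
python3 go.py 0.664,-0.0715,0.28,94.2; python3 -m jog '0.1 0.04 0.07 0 0;0.1 0.068 0.139 0.04 0;0.1 0.068 0.139 0.12 0;0.1 0.068 0.139 0.2 0;0.1 0.068 0.139 0.25 0;0.1 0.068 0.139 0.29 0;0.1 0.068 0.139 0.308 0;0.1 0.068 0.139 0.308 0;0.1 0.068 0.139 0.308 0'; python3 -m jog '-1 0 0 0 0;-1 0 0 0 0;-1 0 0 0 0;-1 0 0 0 0;-1 0 0 0 0;-1 0 0 0 0' 12; python3 go.py
python3 - <<'E'
from h import *
s=monitor.observe(); T=R.from_euler('xyz',s['orientation']); ax=np.array([.6504,-.0243])
d=s['tool_pos'][:2]-ax; f=np.arctan2(d[1],d[0]); print(np.hypot(*d),np.degrees(f))
for k in range(1,11):
    a=f-np.radians(18*k); w=.05*np.array([np.cos(a)-np.cos(f),np.sin(a)-np.sin(f),0]); print((T.inv().apply(w)/.5).round(3)[:2])
E
```

```text
at [ 0.5974 -0.1103  0.3529] rpy deg [-1.7995e+02 -5.0000e-02  9.4230e+01] gap 0.493 t 33.9 F [-0.5  0.   0.6]
0.664,-0.0715,0.28,94.2 -> [0.0674 0.1387 0.1458] twist 0.0001 rows 3
t: 34.67
tool_pos: [0.6646, -0.0711, 0.201]
orientation: [3.14, 0.0, 1.645]
force: [0.7, -0.4, 0.5]
finger_gap: 0.552
grip_force: 0.0
t: 35.17
tool_pos: [0.665, -0.0719, 0.2004]
orientation: [3.14, 0.0, 1.644]
force: [-1.7, 0.4, 5.1]
finger_gap: 0.279
grip_force: 12.0
at [ 0.665  -0.0719  0.2004] rpy deg [1.7992e+02 2.0000e-02 9.4220e+01] gap 0.279 t 35.2 F [-1.7  0.4  5.1]
0.04976329745023233 -72.98338771005767
[-0.002 -0.031]
[ 0.006 -0.062]
[ 0.022 -0.088]
[ 0.046 -0.108]
[ 0.075 -0.12 ]
[ 0.107 -0.122]
[ 0.137 -0.114]
[ 0.163 -0.097]
[ 0.183 -0.073]
[ 0.195 -0.044]
```

Knob gripped. First half turn clockwise.

```bash
python3 -m jog '-1 -0.002 -0.031 0 0;-1 0.006 -0.062 0 0;-1 0.022 -0.088 0 0;-1 0.046 -0.108 0 0;-1 0.075 -0.12 0 0;-1 0.107 -0.122 0 0;-1 0.137 -0.114 0 0;-1 0.163 -0.097 0 0;-1 0.183 -0.073 0 0;-1 0.195 -0.044 0 0'; python3 go.py
```

```text
t: 36.0
tool_pos: [0.6359, 0.0246, 0.2006]
orientation: [3.141, 0.001, 1.645]
force: [-0.3, -9.8, 7.4]
finger_gap: 0.279
grip_force: 12.0
at [0.6359 0.0246 0.2006] rpy deg [1.7996e+02 7.0000e-02 9.4250e+01] gap 0.279 t 36.0 F [-0.3 -9.8  7.4]
```

```bash
python3 -m jog '-1 0.002 0.031 0 0;-1 -0.006 0.062 0 0;-1 -0.022 0.088 0 0;-1 -0.046 0.108 0 0;-1 -0.075 0.12 0 0;-1 -0.107 0.122 0 0;-1 -0.137 0.114 0 0;-1 -0.163 0.097 0 0;-1 -0.183 0.073 0 0;-1 -0.195 0.044 0 0'; python3 -m jog '-1 -0.002 -0.031 0 0;-1 0.006 -0.062 0 0;-1 0.022 -0.088 0 0;-1 0.046 -0.108 0 0;-1 0.075 -0.12 0 0;-1 0.107 -0.122 0 0;-1 0.137 -0.114 0 0;-1 0.163 -0.097 0 0;-1 0.183 -0.073 0 0;-1 0.195 -0.044 0 0'
```

```text
t: 36.83
tool_pos: [0.6659, -0.0715, 0.2006]
orientation: [3.138, -0.001, 1.645]
force: [1.3, 7.0, 7.1]
finger_gap: 0.276
grip_force: 12.0
t: 37.67
tool_pos: [0.636, 0.0247, 0.2006]
orientation: [3.141, 0.002, 1.645]
force: [0.5, -10.8, 8.8]
finger_gap: 0.277
grip_force: 12.0
```

```bash
python3 -m jog '-1 0.002 0.031 0 0;-1 -0.006 0.062 0 0;-1 -0.022 0.088 0 0;-1 -0.046 0.108 0 0;-1 -0.075 0.12 0 0;-1 -0.107 0.122 0 0;-1 -0.137 0.114 0 0;-1 -0.163 0.097 0 0;-1 -0.183 0.073 0 0;-1 -0.195 0.044 0 0'; python3 -m jog '-1 -0.002 -0.031 0 0;-1 0.006 -0.062 0 0;-1 0.022 -0.088 0 0;-1 0.046 -0.108 0 0;-1 0.075 -0.12 0 0;-1 0.107 -0.122 0 0;-1 0.137 -0.114 0 0;-1 0.163 -0.097 0 0;-1 0.183 -0.073 0 0;-1 0.195 -0.044 0 0'; python3 -m jog '-1 0.002 0.031 0 0;-1 -0.006 0.062 0 0;-1 -0.022 0.088 0 0;-1 -0.046 0.108 0 0;-1 -0.075 0.12 0 0;-1 -0.107 0.122 0 0;-1 -0.137 0.114 0 0;-1 -0.163 0.097 0 0;-1 -0.183 0.073 0 0;-1 -0.195 0.044 0 0'; python3 -m jog '-1 -0.002 -0.031 0 0;-1 0.006 -0.062 0 0;-1 0.022 -0.088 0 0;-1 0.046 -0.108 0 0;-1 0.075 -0.12 0 0;-1 0.075 -0.12 0 0;-1 0.075 -0.12 0 0;-1 0.075 -0.12 0 0'; python3 go.py
```

```text
t: 38.5
tool_pos: [0.6659, -0.0714, 0.2004]
orientation: [3.139, -0.001, 1.645]
force: [1.7, 5.5, 8.3]
finger_gap: 0.279
grip_force: 12.0
t: 39.33
tool_pos: [0.6359, 0.0249, 0.2004]
orientation: [3.141, 0.002, 1.645]
force: [-0.5, -11.8, 8.3]
finger_gap: 0.275
grip_force: 12.0
t: 40.17
tool_pos: [0.6659, -0.0712, 0.2003]
orientation: [3.139, -0.001, 1.645]
force: [2.2, 5.4, 8.1]
finger_gap: 0.277
grip_force: 12.0
t: 40.83
tool_pos: [0.6022, -0.0369, 0.2002]
orientation: [3.141, -0.001, 1.646]
force: [-1.8, 0.4, 8.7]
finger_gap: 0.272
grip_force: 12.0
at [ 0.6022 -0.0369  0.2002] rpy deg [ 1.7998e+02 -3.0000e-02  9.4310e+01] gap 0.272 t 40.8 F [-1.8  0.4  8.7]
```

Grip held throughout: 3.25 turns. Releasing, rising and checking.

```bash
python3 -m jog '0.1 0 0 0 0;0.1 0 0 0 0;0.1 0 0 0 0;0.1 0 0 0 0;0.1 0 0 0 0;0.1 0 0 0 0'; python3 -m jog '0.1 0 0 -0.03 0;0.1 0 0 -0.08 0;0.1 0 0 -0.16 0;0.1 0 0 -0.24 0;0.1 -0.06 0 -0.3 0;0.1 -0.14 -0.06 -0.34 0;0.1 -0.2 -0.1 -0.34 0;0.1 -0.2 -0.1 -0.34 0;0.1 -0.2 -0.1 -0.34 0'; python3 lid.py; python3 go.py
python3 - <<'E'
from meas import *
im,d,p,W=snap("top"); cv2.imwrite("pics/t3.png",cv2.resize(im[100:280,200:520],None,fx=2.4,fy=2.4))
E
```

```text
t: 41.33
tool_pos: [0.6018, -0.0387, 0.199]
orientation: [-3.141, -0.0, 1.644]
force: [0.1, 0.1, -0.5]
finger_gap: 0.543
grip_force: 0.0
t: 42.08
tool_pos: [0.5587, -0.1446, 0.3703]
orientation: [3.14, 0.001, 1.641]
force: [-0.7, 0.7, -0.8]
finger_gap: 0.551
grip_force: 0.0
25460 plane [ 0.0008 -0.0007  0.1578]
[462.1 -38.7] ((462.2972412109375, -49.53038024902344), (227.28407287597656, 206.94667053222656), 4.87442684173584)
red 446 [243.  36.] [0.4605 0.0103 0.1817] [459.5  11.4] [22. 23.] 11 0.187
red 589 [373.  90.] [ 0.6009 -0.0374  0.2206] [614.1 -27.6] [57. 24.] 38 0.226
black 834 [243.  85.] [ 0.4644 -0.0405  0.1966] [462.3 -40.4] [31. 30.] 74 0.202
at [ 0.5592 -0.143   0.3695] rpy deg [ 1.7997e+02 -1.0000e-02  9.4080e+01] gap 0.55 t 42.1 F [-0.5 -0.8 -0.4]
```

View pics/lid.png

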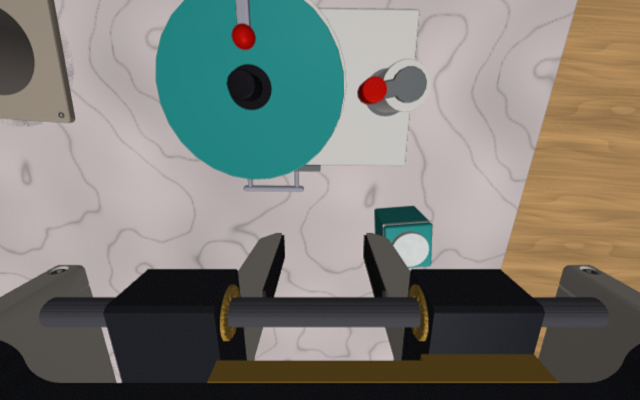

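The lid is level at (250,88), with the clamp ball down on it at (243,36). The crank knob is at rest at (373,90), and the drawer handle at (275,187) looks home. I'll check the handle numerically and hand in.

Run:
```python
from h import *
im,d,p,W=snap("wrist"); Q=pts(d,p,W)
c=Q[182:194,250:300].reshape(-1,3); c=c[c[:,2]>.024]; m=c.mean(0); print(len(c),m)
u=np.array([-np.sin(.075),np.cos(.075)]); dist=-(m[:2]-[.461,-.035])@u; print('dist',dist)
if len(c)>50 and abs(dist-.165)<.008: print(bot.finish_job())
```

```text
339 [ 0.47626376 -0.19786958  0.03007401]
dist 0.16355543352207538
the job is handed in; nothing more can be done
None
```

Job handed in: both peppers on the board (red and green) went into the basket, the lid is seated, the drawer home and the clamp down, and the crank was turned about 3.25 turns clockwise, then released.

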